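# Strip down the loaded block and draw out its packing strip

## Task

The load test on the jig is over, so take the stack apart from the top: first stand each of the two brass weights upright in the round wooden dish of its size (large weight in the large dish, small weight in the small one), then lay the steel plate in the middle of its cork-faced board, lengthways along it. Last, draw the thin aluminium strip out from under the dark block by its free end and lay it centred on the wooden saddle, lengthways between the saddle's two ridges; the block is never lifted and stays in the jig against its stops, ending flat on the jig's base.

Things in the scene. Friction and masses are not known exactly. Their poses are not given: they have to be found in the camera images.
- jig: fixed grey-painted base plate, top 12 mm above the bench, x = -30 to +40 mm, 124 mm (y), under the stack. Origin at bench level below the block's place. At its front (own -x) two dark steel L-shaped stops, to 34 mm above the bench, in front of the block's ends (x = -28 to -20 mm, |y| = 32 to 57 mm); the strip comes out between them (64 mm gap) toward own -x, the robot's side.
- block: dark steel bar, 36 mm (x) by 90 mm (y) by 20 mm high, about 0.5 kg, lying on the strip in the jig just behind the stops (0 to 4 mm of play), its length along the jig's y. Origin at the centre of its underside, 18 mm above the bench at the start and 12 mm once the strip is gone. It stays in the jig.
- strip: flat aluminium strip, 120 mm (x) by 28 mm (y) by 6 mm thick, 55 g, on the jig's base under the block, underside 12 mm above the bench. Origin at the centre of its underside. Its own -x end sticks out between the stops, 55 mm beyond the base, free below; drawn 70 mm or more along own -x it is clear of block and stops. The stops hold the block back; the pull is about 10 N.
- plate: bright steel plate, 42 mm (x) by 76 mm (y) by 12 mm thick, 0.29 kg, lying on the block lengthways and carrying both weights. It overhangs the block's long sides by 3 mm. Origin at the centre of its underside, 38 mm above the bench at the start.
- large_weight: larger brass check weight with a knob, 26 mm in diameter and 34 mm tall, 0.12 kg, standing on one half of the plate. Origin at the centre of its underside, 50 mm above the bench at the start.
- small_weight: smaller brass check weight with a knob, 20 mm in diameter and 26 mm tall, 0.06 kg, standing on the other half of the plate, about 38 mm from the larger one (which one stands on which half varies). Origin at the centre of its underside, 50 mm above the bench at the start.
- large_dish: larger round wooden dish fixed to the bench, 62 mm across and 12 mm high, inside 52 mm across with its floor 8 mm above the bench (rim 4 mm above the floor). Origin at its centre at bench level.
- small_dish: smaller round wooden dish fixed to the bench, 48 mm across and 12 mm high, inside 38 mm across with its floor 8 mm above the bench (rim 4 mm above the floor). Origin at its centre at bench level.
- board: flat wooden board with a cork face, fixed to the bench, 66 mm (x) by 100 mm (y), its top 10 mm above the bench. Origin at its centre at bench level, long side along own y. Place of the plate.
- saddle: small wooden saddle fixed to the bench, 40 mm (x) by 60 mm (y); its flat seat is 16 mm above the bench and 46 mm wide between two ridges along own x that stand 6 mm above the seat. Origin at its centre at bench level. Place of the strip: laid along own x between the ridges, its ends overhanging the saddle by 40 mm on both sides.
Mind the look-alikes: they are no part of the job. Leave any red or turquoise look-alike of the large_weight alone.

How it is judged:
By the outcome, as a careful person would: the job done as asked, in the order asked, and still so for the second after the job is handed in, with the robot touching nothing.
It also fails if it takes over 112 s, if anything falls off the work surface, if the arm or the gripper's body presses on something with over 40 N, if the wrist force passes 120 N, or if a joint passes its speed limit or range.

## Robot

A 6-joint arm with a two-finger parallel gripper is mounted at the origin on a cart in front of the work surface, level with it; the furniture and walls round the work are solid. World frame = base frame: x ahead of the robot, y to its left, z up, the work surface at z = 0. Lengths are in m, angles in degrees, forces in N, time in s.
With the tool pointing down it reaches from about 0.35 to 0.875 m from the base axis. Payload 4.2 kg.
Tool frame: the origin (TCP) lies at the centre of the arm's flange, where the gripper is bolted on; the fingertips stand 182 mm ahead of it and the grasp point (between the pads) lies 164 mm ahead of it (r.nose_length is the distance from the TCP to the fingertips, in m); z points along the fingers, y is the line along which they close (so a half turn about z gives the same grasp; the last joint's range is limited). The gripper opens to 87 mm and grips with 3 to 60 N. Pads are 19 mm wide; open, the fingers measure 117 mm over their backs; the gripper's body (75 mm by 190 mm) begins 51 mm behind the grasp point.
Start: joints at [-58.98, 22.042, 0.453, 0, -68.411, -14.817], TCP at [0.174, -0.6, 0.405] pointing down, gripper open.
Joint ranges: [-179.83, 179.83], [-69.29, 118.12], [-61.27, 80.66], [-181.25, 117.63], [-171.15, -9.14], [-177.46, 177.46]. Speed limits (degrees/s): [159.86, 159.86, 180, 180, 180, 180].

## Interface

Orientations are given as a 3x3 rotation matrix whose columns are the frame's x, y, z axes.
In Python, from station import r, vision gives the robot as it stands. The module is installed in compiled form; this text tells all that it offers.
- The arm moves only by the shell command python3 -m creep 'ROWS'. ROWS is JSON, a list of rows, each a list of 7 numbers: the opening, from -1 (shut) to 1 (fully open), then the shift along the tool's x, y, z in mm, then the turn, a rotation vector about the tool's x, y, z in degrees. A call has 1 to 8 rows; each row is the pose to reach, as a shift and turn from the pose commanded when the call began, along the tool's axes at that moment; what a row does not reach only later rows make up. A row lasts 1/12 s, in which the tool goes at most 41.7 mm and 7.16 degrees, less where a joint would pass 70% of its speed; a pose out of reach is approached as far as the arm can. A call with a gripper value outside its range is refused whole. The fingers move at their own pace and stop on an object; the grip force is fixed at half the most. Time passes only in rows, so rows that repeat a pose let the fingers close. It gives the time, the measured TCP pose, the force, the opening and the grip force at its end, in the units of the state.
- r.sense(): the state, without advancing time (a new reading comes with each control period).
- vision.capture(name): name is "side" or "top"; returns (picture, depth): 400x640x3 uint8, red, green, blue; 400x640 float32, m along the optical axis (not along the pixel's ray), 0 where there is no reading.
- vision.camera_model(name): a dict with "vertical_fov" (degrees; the focal length in pixels is half the picture's height over the tangent of half this angle, whatever the lens; pixels are square), "cx", "cy" (the principal point, pixels), "extrinsics" (4x4, takes a point from camera to world coordinates). Camera axes: x right, y down, z forward; pixel columns grow to the right and rows downward; lengths in m; the calibration is good to about 2 mm. A picture is of the moment at which its call begins. camera_model takes no time and is no camera call.
- r.finish_job(): hands the job in; it is judged then, once.
Trained networks look in the newest picture that a camera, given by its name, has taken for a name from the list of things; names that differ only in an ending like _2 or _b are one class to them, and where a whole thing is asked for, a point or a joint stands for the part that bears it (a point fixed in the world has none). Each returns a list of dicts, best first, with "conf" (0 to 1); they miss things now and then, are a little off and sometimes report something else, mostly with a low value. They report only what shows in the picture. A call takes as long as a camera call. They do not tell look-alikes from the thing itself.
- vision.find_in(camera, thing): "uv" ([column, row] in pixels, amid what is visible of it).
- vision.cut_out(camera, thing): "region" (400x640 bool, what is visible of it) and "uv" ([column, row] in pixels, amid what is visible of it).
The state is a dict: "time_s": time; "joints": joint angles; "joint_velocities": joint speeds; "effort": joint torques, N m; "tcp_pos": TCP position; "ee_rot": TCP orientation; "wrist_force": force on the tool from outside, world axes, zero at the start; "moment": the same for the moment, N m; "gripper_width": opening from 0.0 (shut) to 1.0 (fully open); "gripper_force": force on a finger pad.
Only numpy, scipy, OpenCV 4.12 (cv2) and the standard library are available. Lean on these libraries where they do the work, as an engineer would, in place of code of your own. Each camera call takes 0.05 s, during which the arm holds its last target. There are 200 camera calls.

## Working session

There is one attempt and no reset: what is moved stays moved. The work goes in short steps, Python scripts to look and compute and a shell command to move; the robot and the scene stay as the last step left them, time stands still between calls to the robot, and variables do not carry over. Pictures are saved under pics/ and viewed, at most 14 in all, crops included, and the job is handed in when it is done.

```bash
mkdir -p pics; cat > h.py <<'E'
import numpy as np, cv2
from station import r, vision
def cam(n):
    m=vision.camera_model(n); f=200/np.tan(np.radians(m["vertical_fov"])/2)
    return f,m["cx"],m["cy"],np.array(m["extrinsics"])
def cloud(n,d):
    f,cx,cy,E=cam(n); v,u=np.mgrid[0:400,0:640]
    P=np.stack([(u-cx)*d/f,(v-cy)*d/f,d],-1)
    return P@E[:3,:3].T+E[:3,3]
def snap(n,name=None):
    p,d=vision.capture(n)
    if name: cv2.imwrite("pics/"+name,cv2.cvtColor(p,cv2.COLOR_RGB2BGR))
    return p,d,cloud(n,d)
E
python3 - <<'E'
from h import *
for n in ("top","side"):
    p,d,C=snap(n,n+"0.png"); print(n,cam(n)[3].round(3).tolist(),cam(n)[0])
    for t in "jig block strip plate large_weight small_weight large_dish small_dish board saddle".split():
        for o in vision.cut_out(n,t)[:3]:
            if o["conf"]<.3: continue
            m=o["region"]&(d>0); q=C[m]
            if len(q)<5: continue
            z=np.percentile(q[:,2],90); k=q[abs(q[:,2]-z)<.004]
            (c,s,a)=cv2.minAreaRect((k[:,:2]*1000).astype(np.float32))
            print(t,round(o["conf"],2),np.round(o["uv"]).tolist(),"z",round(z*1000),"med",np.round(np.median(q,0)*1000).tolist(),"rect",np.round(c).tolist(),np.round(s).tolist(),round(a,1),p[m].mean(0).round().tolist())
print(r.sense())
E
```

```text
top [[0.021, -0.971, 0.238, 0.324], [-1.0, -0.022, -0.001, -0.006], [0.007, -0.238, -0.971, 0.914], [0.0, 0.0, 0.0, 1.0]] 361.8290295996283
jig 0.78 [308.0, 194.0] z 34 med [565.0, 29.0, 13.0] rect [564.0, 30.0] [46.0, 112.0] 20.7 [127.0, 134.0, 140.0]
block 0.42 [220.0, 176.0] z 13 med [595.0, 243.0, 9.0] rect [593.0, 242.0] [46.0, 44.0] 8.2 [158.0, 108.0, 69.0]
strip 0.85 [309.0, 204.0] z 20 med [524.0, 15.0, 18.0] rect [548.0, 23.0] [120.0, 28.0] 22.0 [222.0, 223.0, 225.0]
plate 0.85 [300.0, 185.0] z 52 med [563.0, 27.0, 50.0] rect [566.0, 33.0] [43.0, 75.0] 16.0 [188.0, 190.0, 194.0]
large_weight 0.54 [256.0, 196.0] z 34 med [548.0, 150.0, 24.0] rect [552.0, 152.0] [14.0, 13.0] 46.6 [181.0, 40.0, 39.0]
large_weight 0.51 [285.0, 188.0] z 40 med [567.0, 65.0, 38.0] rect [569.0, 33.0] [36.0, 89.0] 20.1 [108.0, 112.0, 119.0]
small_weight 0.41 [307.0, 184.0] z 76 med [567.0, 14.0, 67.0] rect [570.0, 14.0] [11.0, 10.0] 1.4 [197.0, 180.0, 139.0]
large_dish 0.92 [407.0, 189.0] z 12 med [572.0, -243.0, 8.0] rect [573.0, -243.0] [60.0, 59.0] 64.7 [180.0, 123.0, 78.0]
small_dish 0.68 [221.0
[... 2115 characters left out ...]
713e+01, -1.48171222e+01]), 'joint_velocities': array([-0.02731181, -0.06230095,  0.01912687,  0.06936337,  0.07626029,
       -0.0372119 ]), 'effort': array([ 8.14800524e-05, -3.90483284e+01,  1.87622416e+01,  4.22443584e+00,
        1.55195565e-02, -2.48563474e-06]), 'tcp_pos': array([ 0.17441056, -0.60014493,  0.40475433]), 'ee_rot': array([[-9.60285141e-01, -2.79020515e-01,  8.79296076e-06],
       [-2.79020515e-01,  9.60285141e-01, -1.43042659e-06],
       [-8.04463120e-06, -3.82703384e-06, -1.00000000e+00]]), 'wrist_force': array([ 0.05110241,  0.66204896, -0.33697191]), 'moment': array([ 0.02745339,  0.01431427, -0.03497322]), 'gripper_force': 0.0, 'gripper_width': 1.0018751226183487}
```

View pictures.

View pics/top0.png

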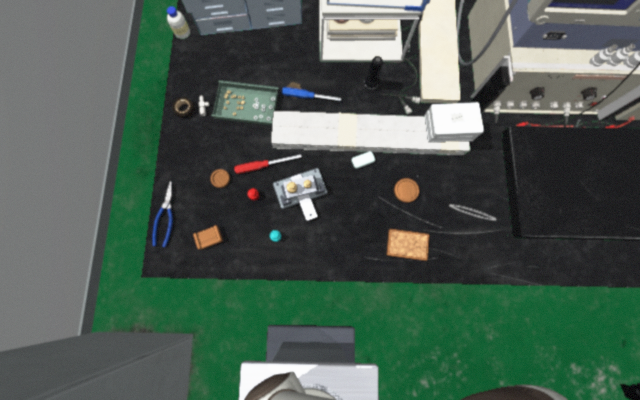

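View pics/side0.png

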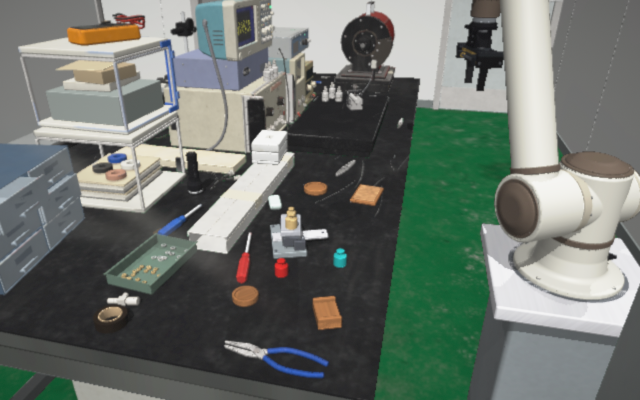

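```bash
python3 - <<'E'
from h import *
pts={}
for n in ("top","side"):
    p,d,C=snap(n)
    X,Y,Z=C[...,0]*1000,C[...,1]*1000,C[...,2]*1000
    # brass on plate
    box=(X>500)&(X<630)&(Y>-40)&(Y<110)&(d>0)
    for lo,hi in ((54,90),(70,80),(80,92)):
        m=(box&(Z>lo)&(Z<hi)).astype(np.uint8)
        k,l,s,c=cv2.connectedComponentsWithStats(m)
        for i in range(1,k):
            if s[i,4]<8: continue
            q=C[l==i]*1000
            (cc,rr)=cv2.minEnclosingCircle(q[:,:2].astype(np.float32))
            print(n,lo,hi,s[i,4],"circ",np.round(cc,1),round(rr,1),"zmax",q[:,2].max().round(1))
    for nm,b,zl,zh in (("plate",box,46,54),("block",box,35,41),("strip",(X<550)&(X>460)&(Y>-40)&(Y<60)&(d>0),15,22)):
        q=C[b&(Z>zl)&(Z<zh)]*1000
        c,s,a=cv2.minAreaRect(q[:,:2].astype(np.float32)); print(n,nm,np.round(c,1),np.round(s,1),round(a,1),"z",np.median(q[:,2]).round(1))
    for nm,x,y in (("sdish",594,243),("ldish",573,-241)):
        q=C[(np.hypot(X-x,Y-y)<45)&(Z>4)&(Z<16)]*1000
        c,rr=cv2.minEnclosingCircle(q[:,:2].astype(np.float32)); print(n,nm,np.round(c,1),round(rr,1))
E
```

```text
top 54 90 60 circ [569.3  13.7] 10.1 zmax 78.2
top 54 90 107 circ [561.   53.1] 15.6 zmax 85.5
top 70 80 21 circ [569.6  13.8] 6.1 zmax 78.2
top 70 80 49 circ [558.9  51. ] 12.9 zmax 79.9
top 80 92 32 circ [559.   51.4] 7.5 zmax 85.5
top plate [565.7  32.5] [42.9 75.6] 15.8 z 49.8
top block [563.4  31.5] [ 45.5 109. ] 20.6 z 37.7
top strip [517.8  25.8] [66.3 54.5] 22.4 z 18.0
top sdish [596.2 237.9] 38.5
top ldish [ 572.4 -238.8] 43.9
side 54 90 203 circ [568.2  40.4] 29.9 zmax 84.4
side 70 80 16 circ [570.9  16.4] 5.5 zmax 77.2
side 70 80 59 circ [560.2  54.8] 13.0 zmax 78.0
side 80 92 28 circ [560.3  54.3] 7.4 zmax 84.4
side plate [566.7  35.4] [41.9 79.9] 14.7 z 50.1
side block [577.3  48.6] [ 39.8 100.8] 46.9 z 38.1
side strip [522.6  14.3] [61.6 34. ] 22.0 z 18.1
side sdish [601.4 236.1] 35.4
side ldish [ 576.9 -239.7] 34.0
```

Stack at about (303,187) in the top picture with both brass weights; red (253,194) and turquoise (275,236) look-alikes left alone; dishes at (220,178) and (407,189), board (408,245), saddle (208,237).

```bash
cat > go.py <<'E'
import sys, numpy as np
from scipy.spatial.transform import Rotation as R
from station import r
# args: x y z(TCP, mm) yaw of tool y (deg, mod 180 -> nearest)
x,y,z,a=map(float,sys.argv[1:5])
s=r.sense(); M=s["ee_rot"]; p=s["tcp_pos"]*1000
a0=np.degrees(np.arctan2(M[1,1],M[0,1])); 
if len(sys.argv)<6: a=a0+(a-a0+90)%180-90
c,t=np.cos(np.radians(a)),np.sin(np.radians(a))
T=np.array([[t,c,0],[-c,t,0],[0,0,-1.]])
print("t",round(s["time_s"],2),"at",p.round(1),"yaw",round(a0,1),"w",round(s["gripper_width"]*87,1),"j6",s["joints"][5].round(0),"F",s["wrist_force"].round(1))
print("shift",(M.T@(np.array([x,y,z])-p)).round(1),"turn",np.degrees(R.from_matrix(M.T@T).as_rotvec()).round(1))
E
python3 go.py 560 53 405 15.5
```

```text
t 1.2 at [ 174.4 -600.2  404.8] yaw 106.2 w 87.1 j6 -15.0 F [ 0.8  0.5 -0.5]Traceback (most recent call last):
  File "go.py", line 12, in <module>
    print("shift",(M.T@(np.array([x,y,z])-p)).round(1),"turn",np.degrees(R.from_matrix(M.T@T).as_rotvec()).round(1))
                                                                         ~~~~~~~~~~~~~^^^^^^^
  File "scipy/spatial/transform/_rotation.pyx", line 1143, in scipy.spatial.transform._rotation.Rotation.from_matrix
ValueError: Non-positive determinant (left-handed or null coordinate frame) in rotation matrix 0: [[-1.22544664e-02  9.99924911e-01 -5.51169315e-06]
 [ 9.99924911e-01  1.22544663e-02 -1.54805526e-05]
 [ 1.54118473e-05  5.70098519e-06  1.00000000e+00]].
```

```bash
sed -i 's/\[\[t,c,0\],\[-c,t,0\]/[[-t,c,0],[c,t,0]/' go.py; python3 go.py 560 53 405 195.5 abs
```

```text
t 1.2 at [ 174.4 -600.2  404.8] yaw 106.2 w 87.1 j6 -15.0 F [ 0.8  0.5 -0.5]
shift [-5.525e+02  5.196e+02 -2.000e-01] turn [  0.    0.  -89.3]
```

```bash
python3 -m creep '[[1,-552,520,0,0,0,-89],[1,-552,520,0,0,0,-89],[1,-552,520,0,0,0,-89],[1,-552,520,0,0,0,-89],[1,-552,520,0,0,0,-89],[1,-552,520,0,0,0,-89],[1,-552,520,0,0,0,-89],[1,-552,520,0,0,0,-89]]'; python3 go.py 560 53 405 195.5 abs
```

```text
time_s: 1.87
tcp_pos: [0.3441, -0.3111, 0.4051]
ee_rot: [[-0.278, -0.96, 0.001], [-0.96, 0.278, -0.0], [0.0, -0.001, -1.0]]
wrist_force: [0.6, 0.0, 0.1]
gripper_width: 0.999
gripper_force: 0.0
t 1.87 at [ 344.1 -311.1  405.1] yaw 163.8 w 86.9 j6 6.0 F [0.6 0.  0.1]
shift [-4.098e+02 -1.061e+02  1.000e-01] turn [ -0.   -0.  -31.7]
```

```bash
python3 -m creep '[[1,-410,-106,0,0,0,-31.7],[1,-410,-106,0,0,0,-31.7],[1,-410,-106,0,0,0,-31.7],[1,-410,-106,0,0,0,-31.7],[1,-410,-106,0,0,0,-31.7],[1,-410,-106,0,0,0,-31.7],[1,-410,-106,0,0,0,-31.7],[1,-410,-106,0,0,0,-31.7]]'>/dev/null; python3 go.py 560 53 300 195.5 abs
```

```text
t 2.53 at [515.8 -25.1 405.2] yaw -164.8 w 86.8 j6 -0.0 F [ 0.9 -1.2 -0.4]
shift [-63.8 -63.1 105.3] turn [-0.1 -0.  -0.3]
```

```bash
python3 -m creep '[[1,-64,-63,105,0,0,-0.3],[1,-64,-63,105,0,0,-0.3],[1,-64,-63,105,0,0,-0.3],[1,-64,-63,105,0,0,-0.3],[1,-64,-63,105,0,0,-0.3],[1,-64,-63,105,0,0,-0.3],[1,-64,-63,105,0,0,-0.3]]'>/dev/null; python3 go.py 560 53 239 195.5 abs; python3 - <<'E'
from h import *
p,d,C=snap("side"); cv2.imwrite("pics/s1.png",cv2.resize(p[130:300,200:400,::-1],None,fx=4,fy=3.5))
E
```

```text
t 3.12 at [559.5  50.3 301.5] yaw -164.5 w 87.0 j6 -6.0 F [-0.2  0.5 -0.4]
shift [-2.5 -1.1 62.5] turn [-0.1 -0.  -0. ]
```

View pics/s1.png

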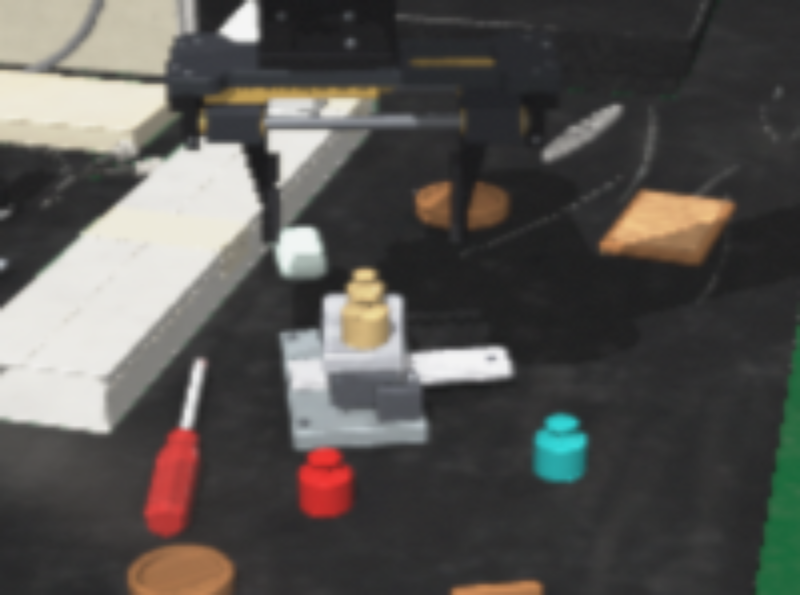

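The gripper hangs over the stack, fingers (270,230) and (455,230) either side of the weights (365,310). Descend and grip.

```bash
python3 -m creep '[[1,-2.5,-1,20,0,0,0],[1,-2.5,-1,45,0,0,0],[1,-2.5,-1,62.5,0,0,0],[1,-2.5,-1,62.5,0,0,0],[1,-2.5,-1,62.5,0,0,0],[0,-2.5,-1,62.5,0,0,0],[-0.2,-2.5,-1,62.5,0,0,0],[-0.2,-2.5,-1,62.5,0,0,0]]'>/dev/null; python3 go.py 560 53 239 195.5 abs; python3 -m creep '[[-0.5,0,0,0,0,0,0],[-0.7,0,0,0,0,0,0],[-1,0,0,0,0,0,0],[-1,0,0,0,0,0,0],[-1,0,0,0,0,0,0],[-1,0,0,0,0,0,0],[-1,0,0,0,0,0,0],[-1,0,0,0,0,0,0]]'; python3 go.py 574 -240.5 330 105
```

```text
t 3.83 at [560.   53.7 239. ] yaw -164.5 w 74.4 j6 -6.0 F [-0.4 -0.1  0.1]
shift [ 0.6  0.2 -0. ] turn [-0.2  0.  -0. ]
time_s: 4.5
tcp_pos: [0.5597, 0.0538, 0.2372]
ee_rot: [[0.267, -0.964, -0.0], [-0.964, -0.267, -0.0], [0.0, 0.0, -1.0]]
wrist_force: [-0.2, -0.4, -0.5]
gripper_width: 0.295
gripper_force: 30.0
t 4.5 at [559.7  53.8 237.2] yaw -164.5 w 25.6 j6 -7.0 F [-0.2 -0.4 -0.5]
shift [287.4  64.8 -92.8] turn [  0.   -0.  -89.5]
```

```bash
python3 -m creep '[[-1,0,0,-15,0,0,0],[-1,0,0,-50,0,0,0],[-1,30,7,-80,0,0,0],[-1,65,15,-80,0,0,0],[-1,105,24,-80,0,0,0],[-1,145,33,-80,0,0,0],[-1,185,42,-80,0,0,0],[-1,225,51,-80,0,0,0]]'; python3 go.py 574 -240.5 240 195.5
```

```text
time_s: 5.17
tcp_pos: [0.5701, -0.1784, 0.3171]
ee_rot: [[0.268, -0.964, -0.001], [-0.964, -0.268, 0.0], [-0.0, 0.0, -1.0]]
wrist_force: [1.4, 0.4, -1.4]
gripper_width: 0.289
gripper_force: 30.0
t 5.17 at [ 570.1 -178.4  317.1] yaw -164.5 w 25.2 j6 17.0 F [ 1.4  0.4 -1.4]
shift [60.9 12.9 77. ] turn [0. 0. 0.]
```

```bash
python3 -m creep '[[-1,35,7,0,0,0,0],[-1,61,13,20,0,0,0],[-1,61,13,50,0,0,0],[-1,61,13,77,0,0,0],[-1,61,13,77,0,0,0],[-1,61,13,77,0,0,0]]'; python3 go.py 574 -240.5 196 195.5;  python3 - <<'E'
from h import *
p,d,C=snap("side"); cv2.imwrite("pics/s2.png",cv2.resize(p[100:250,230:430,::-1],None,fx=4,fy=4))
E
```

```text
time_s: 5.67
tcp_pos: [0.5739, -0.2391, 0.2387]
ee_rot: [[0.267, -0.964, -0.005], [-0.964, -0.267, 0.0], [-0.002, 0.004, -1.0]]
wrist_force: [0.4, -0.5, -1.1]
gripper_width: 0.294
gripper_force: 30.0
t 5.67 at [ 573.9 -239.1  238.7] yaw -164.5 w 25.6 j6 23.0 F [ 0.4 -0.5 -1.1]
shift [ 1.5  0.1 42.7] turn [ 0.2  0.1 -0. ]
```

View pics/s2.png

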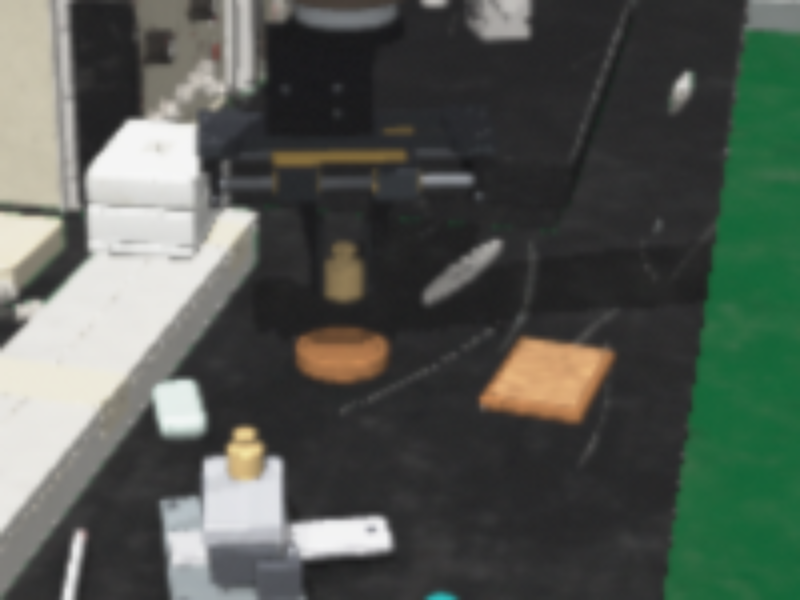

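The large weight hangs above its dish, (343,285) over (343,355); the white box at (150,190) needs a clearance check.

```bash
python3 - <<'E'
from h import *
p,d,C=snap("top"); X,Y,Z=[C[...,i]*1000 for i in range(3)]
for a,b in ((-330,-150),(150,330)):
  m=(Y>a)&(Y<b)&(Z>50)&(X>640)&(X<850)&(d>0)
  print(a,m.sum(), X[m].min() if m.any() else 0, np.percentile(Z[m],95) if m.any() else 0)
E
python3 -m creep '[[-1,1,0,20,0,0,0],[-1,1,0,35,0,0,0],[-1,1,0,40,0,0,0],[-1,1,0,41,0,0,0],[-1,1,0,41.5,0,0,0]]';python3 go.py 574 -240.5 195 195.5
```

```text
-330 10 766.2687454318134 104.78507658534171
150 0 0 0
time_s: 6.18
tcp_pos: [0.5754, -0.2397, 0.2002]
ee_rot: [[0.268, -0.963, 0.002], [-0.963, -0.268, -0.001], [0.001, -0.002, -1.0]]
wrist_force: [0.3, -0.3, -1.1]
gripper_width: 0.29
gripper_force: 30.0
t 6.18 at [ 575.4 -239.7  200.2] yaw -164.4 w 25.2 j6 23.0 F [ 0.3 -0.3 -1.1]
shift [0.4 1.5 5.2] turn [-0.1 -0.1  0.1]
```

```bash
python3 -m creep '[[-1,0,0,2,0,0,0],[-1,0,0,2,0,0,0],[-1,0,0,3,0,0,0],[-1,0,0,3,0,0,0]]';python3 go.py 574 -240.5 195 195.5
```

```text
time_s: 6.52
tcp_pos: [0.5747, -0.2399, 0.1962]
ee_rot: [[0.267, -0.964, 0.001], [-0.964, -0.267, -0.0], [0.0, -0.001, -1.0]]
wrist_force: [0.9, 0.2, -1.6]
gripper_width: 0.29
gripper_force: 30.0
t 6.52 at [ 574.7 -239.9  196.2] yaw -164.5 w 25.2 j6 23.0 F [ 0.9  0.2 -1.6]
shift [0.4 0.9 1.2] turn [-0. -0.  0.]
```

```bash
python3 -m creep '[[-1,0,0,1,0,0,0],[-1,0,0,1.5,0,0,0],[-1,0,0,1.5,0,0,0],[-1,0,0,1.5,0,0,0]]';python3 go.py 574 -240.5 195 195.5
```

```text
time_s: 6.85
tcp_pos: [0.5748, -0.24, 0.1952]
ee_rot: [[0.268, -0.964, 0.001], [-0.964, -0.268, -0.0], [0.001, -0.001, -1.0]]
wrist_force: [-0.9, 1.0, 5.7]
gripper_width: 0.289
gripper_force: 30.0
t 6.85 at [ 574.8 -240.   195.2] yaw -164.5 w 25.2 j6 23.0 F [-0.9  1.   5.7]
shift [0.3 0.9 0.2] turn [-0. -0.  0.]
```

Contact (5.7 N). Release, rise, and head back to the small weight.

```bash
python3 -m creep '[[-0.1,0,0,0,0,0,0],[-0.1,0,0,0,0,0,0],[-0.1,0,0,0,0,0,0],[-0.1,0,0,-3,0,0,0],[-0.1,0,0,-25,0,0,0],[-0.1,0,0,-60,0,0,0],[0.3,0,0,-100,0,0,0],[0.3,0,0,-115,0,0,0]]';python3 go.py 570 15 310 195.5; python3 - <<'E'
from h import *
p,d,C=snap("top"); X,Y,Z=[C[...,i]*1000 for i in range(3)]
for n,b in (("big",(abs(X-574)<35)&(abs(Y+241)<35)&(Z>18)&(Z<60)),):
  q=C[b]*1000; print(n,len(q),q.mean(0) if len(q) else 0,q[:,2].max() if len(q) else 0)
p,d,C=snap("side"); cv2.imwrite("pics/s3.png",cv2.resize(p[100:250,230:430,::-1],None,fx=4,fy=4))
E
```

```text
time_s: 7.52
tcp_pos: [0.5759, -0.2403, 0.3149]
ee_rot: [[0.268, -0.963, 0.009], [-0.963, -0.268, -0.003], [0.005, -0.008, -1.0]]
wrist_force: [-0.2, 0.8, 0.5]
gripper_width: 0.53
gripper_force: 0.0
t 7.52 at [ 575.9 -240.3  314.9] yaw -164.4 w 46.1 j6 23.0 F [-0.2  0.8  0.5]
shift [-247.6  -62.8    4.1] turn [-0.4 -0.3  0.1]
big 12 [ 573.98406548 -251.15580496   33.0771216 ] 42.94507237189382
```

View pics/s3.png

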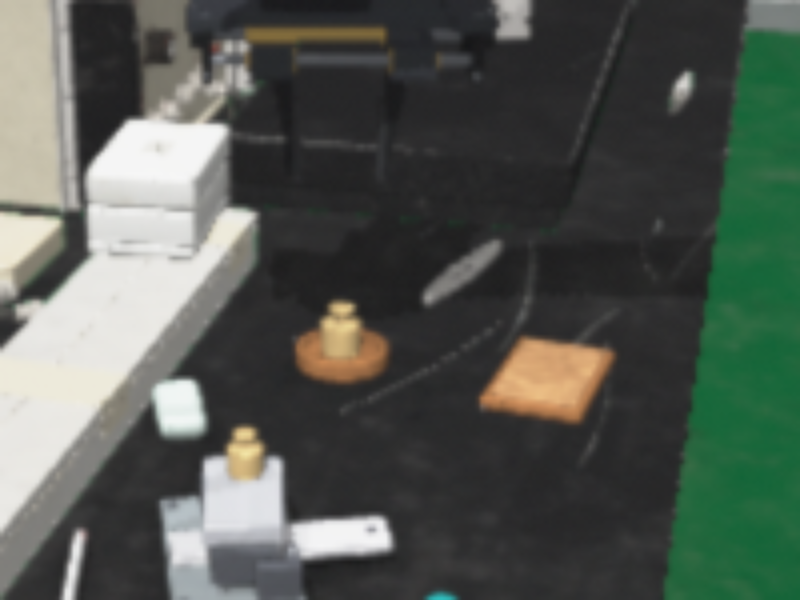

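Large weight stands in its dish (342,330). Now the small one.

```bash
python3 -m creep '[[0.5,-40,-10,0,0,0,0],[0.5,-80,-20,0,0,0,0],[0.5,-120,-30,0,0,0,0],[0.5,-160,-40,0,0,0,0],[0.5,-200,-50,0,0,0,0],[0.5,-235,-60,0,0,0,0],[0.5,-247.5,-63,4,0,0,0],[0.5,-247.5,-63,4,0,0,0]]'>/dev/null;python3 go.py 570 15 310 195.5; python3 -m creep '[[0.5,0,0,0,0,0,0],[0.5,0,0,0,0,0,0]]' >/dev/null;python3 go.py 570 15 238 195.5;python3 - <<'E'
from h import *
p,d,C=snap("side"); X,Y,Z=[C[...,i]*1000 for i in range(3)]
q=C[(abs(X-570)<20)&(abs(Y-17)<20)&(Z>55)&(Z<80)]*1000; k=q[q[:,2]>70]; print(len(q),k.mean(0),q[:,2].max(),cv2.minEnclosingCircle(k[:,:2].astype(np.float32)))
E
```

```text
t 8.28 at [568.7  18.2 303.5] yaw -164.3 w 65.4 j6 -2.0 F [-0.1 -1.9 -1.1]
shift [ 3.4 -0.4 -6.5] turn [0.2 0.  0.2]
t 8.45 at [569.   14.6 304.4] yaw -164.6 w 65.3 j6 -2.0 F [-0.5  0.  -0.3]
shift [-0.1 -1.2 66.4] turn [ 0.1  0.  -0.1]
86 [570.47000837  17.30848268  74.20385115] 76.77327369760928 ((570.6082763671875, 17.497920989990234), 5.589247226715088)
```

```bash
python3 -m creep '[[0.5,0,-1,25,0,0,0],[0.5,0,-1,50,0,0,0],[0.5,0,-1,63,0,0,0],[0.5,0,-1,66,0,0,0],[0.5,0,-1,66,0,0,0],[0.5,0,-1,66,0,0,0]]'>/dev/null; python3 go.py 570 15 238 195.5; python3 -m creep '[[0,0,0,0,0,0,0],[-0.5,0,0,0,0,0,0],[-1,0,0,0,0,0,0],[-1,0,0,0,0,0,0],[-1,0,0,0,0,0,0],[-1,0,0,0,0,0,0],[-1,0,0,0,0,0,0],[-1,0,0,0,0,0,0]]'; python3 go.py 594.5 243 310 195.5
```

```text
t 9.0 at [570.7  14.9 239.9] yaw -164.6 w 65.3 j6 -2.0 F [-0.6 -0.1  0.9]
shift [-0.3  0.6  1.9] turn [-0.1 -0.  -0.1]
time_s: 9.67
tcp_pos: [0.5702, 0.0157, 0.2393]
ee_rot: [[0.267, -0.964, 0.0], [-0.964, -0.267, 0.0], [0.0, -0.0, -1.0]]
wrist_force: [1.0, 0.3, 0.5]
gripper_width: 0.23
gripper_force: 0.6
t 9.67 at [570.2  15.7 239.3] yaw -164.5 w 20.0 j6 -2.0 F [1.  0.3 0.5]
shift [-212.5  -84.2  -70.7] turn [-0. -0.  0.]
```

```bash
python3 -m creep '[[-1,0,0,0,0,0,0],[-1,0,0,0,0,0,0],[-1,0,0,0,0,0,0],[-1,0,0,-10,0,0,0],[-1,0,0,-40,0,0,0],[-1,0,0,-70,0,0,0],[-1,-20,-8,-80,0,0,0],[-1,-60,-24,-80,0,0,0]]'; python3 go.py 594.5 243 310 195.5
```

```text
time_s: 10.33
tcp_pos: [0.5776, 0.0765, 0.324]
ee_rot: [[0.263, -0.965, 0.007], [-0.965, -0.263, 0.002], [0.0, -0.007, -1.0]]
wrist_force: [1.4, 0.4, -0.8]
gripper_width: 0.219
gripper_force: 30.0
t 10.33 at [577.6  76.5 324. ] yaw -164.8 w 19.1 j6 -8.0 F [ 1.4  0.4 -0.8]
shift [-156.2  -60.    14.3] turn [-0.4 -0.  -0.3]
```

```bash
python3 -m creep '[[-1,-38,-15,0,0,0,0],[-1,-75,-29,0,0,0,0],[-1,-112,-44,5,0,0,0],[-1,-145,-57,10,0,0,0],[-1,-156,-60,20,0,0,0],[-1,-156,-60,50,0,0,0],[-1,-156,-60,80,0,0,0],[-1,-156,-60,80,0,0,0]]'>/dev/null; python3 -m creep '[[-1,0,0,0,0,0,0],[-1,0,0,0,0,0,0]]'>/dev/null; python3 go.py 594.5 243 197.3 195.5; python3 - <<'E'
from h import *
p,d,C=snap("side"); cv2.imwrite("pics/s4.png",cv2.resize(p[180:330,150:350,::-1],None,fx=4,fy=4))
E
```

```text
t 11.17 at [594.  244.8 241. ] yaw -164.5 w 19.2 j6 -21.0 F [-0.2 -0.4  0.4]
shift [ 1.8  0.1 43.7] turn [-0.1 -0.   0. ]
```

View pics/s4.png

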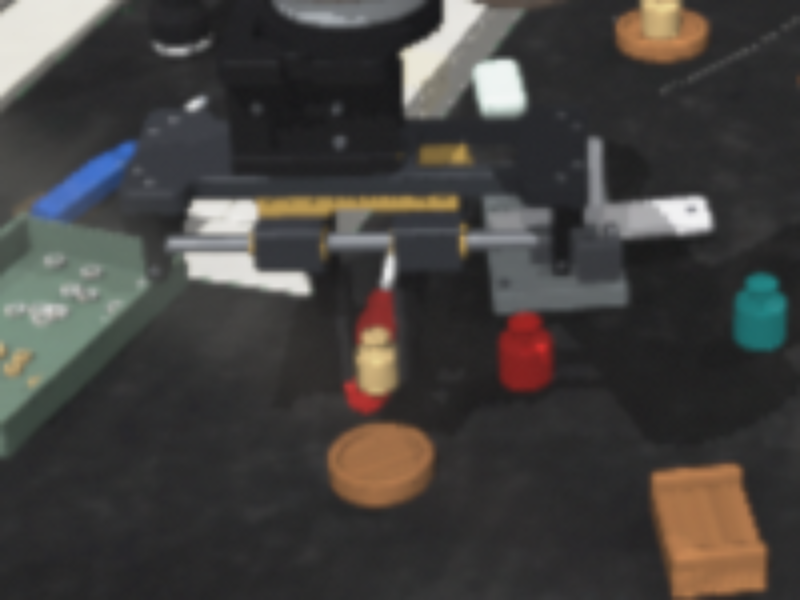

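Small weight (376,360) hangs over its dish (381,465). Lower.

```bash
python3 -m creep '[[-1,0,0,20,0,0,0],[-1,0,0,36,0,0,0],[-1,0,0,41,0,0,0],[-1,0,0,42,0,0,0],[-1,0,0,43,0,0,0],[-1,0,0,43,0,0,0],[-1,0,0,43,0,0,0]]';python3 go.py 594.5 243 197.3 195.5
```

```text
time_s: 11.8
tcp_pos: [0.5937, 0.2451, 0.1977]
ee_rot: [[0.267, -0.964, 0.002], [-0.964, -0.267, 0.001], [-0.001, -0.002, -1.0]]
wrist_force: [0.3, 0.1, -0.8]
gripper_width: 0.218
gripper_force: 30.0
t 11.8 at [593.7 245.1 197.7] yaw -164.5 w 19.0 j6 -21.0 F [ 0.3  0.1 -0.8]
shift [ 2.2 -0.3  0.4] turn [-0.1  0.   0. ]
```

```bash
python3 -m creep '[[-1,0,0,0.7,0,0,0],[-1,0,0,1,0,0,0],[-1,0,0,1,0,0,0],[-1,0,0,1,0,0,0]]';python3 go.py 594.5 243 197.3 195.5
```

```text
time_s: 12.13
tcp_pos: [0.5936, 0.2452, 0.1972]
ee_rot: [[0.268, -0.963, 0.002], [-0.963, -0.268, 0.001], [-0.0, -0.002, -1.0]]
wrist_force: [-2.4, -0.4, 5.0]
gripper_width: 0.22
gripper_force: 30.0
t 12.13 at [593.6 245.2 197.2] yaw -164.5 w 19.1 j6 -21.0 F [-2.4 -0.4  5. ]
shift [ 2.3 -0.2 -0.1] turn [-0.1  0.   0. ]
```

```bash
python3 -m creep '[[-0.2,0,0,0,0,0,0],[-0.2,0,0,0,0,0,0],[-0.2,0,0,0,0,0,0],[-0.2,0,0,-3,0,0,0],[-0.2,0,0,-25,0,0,0],[-0.2,0,0,-60,0,0,0],[0.3,0,0,-100,0,0,0],[0.5,0,0,-130,0,0,0]]' >/dev/null; cat > meas.py <<'E'
from h import *
for n in ("top","side"):
    p,d,C=snap(n); X,Y,Z=[C[...,i]*1000 for i in range(3)]
    q=C[(np.hypot(X-594,Y-244)<22)&(Z>18)&(Z<60)]*1000
    print(n,"small",q.mean(0).round(1),q[:,2].max().round(1))
    for t,zl,zh in (("plate",46,54),("board",7,14),("saddle",12,30)):
        o=vision.cut_out(n,t)
        if not o: print("no",t); continue
        k=cv2.dilate(o[0]["region"].astype(np.uint8),np.ones((3,3)))>0
        q=C[k&(Z>zl)&(Z<zh)]*1000
        if len(q)<9: print("few",t);continue
        # trim outliers
        c,s,a=cv2.minAreaRect(q[:,:2].astype(np.float32)); print(n,t,round(o[0]["conf"],2),np.round(c,1),np.round(s,1),round(a,1),"z",np.median(q[:,2]).round(1),"mean",q[:,:2].mean(0).round(1))
E
python3 meas.py;python3 go.py 566 34 310 195.5
```

```text
top small [591.3 239.8  27.4] 37.2
top plate 0.73 [565.8  32.5] [42.3 75.8] 16.3 z 49.8 mean [565.4  32.7]
top board 0.91 [ 432.8 -241.3] [99.5 65.8] 83.5 z 9.5 mean [ 432.3 -240.5]
top saddle 0.64 [439.3 258.5] [40.6 60. ] 22.0 z 16.5 mean [438.6 258.6]
side small [592.7 247.9  25.7] 34.8
side plate 0.75 [566.6  35.4] [40.  80.8] 16.4 z 50.1 mean [566.3  38.2]
no board
side saddle 0.62 [440.3 261.1] [39.9 63.7] 22.4 z 16.5 mean [440.4 262.6]
t 13.2 at [592.9 244.6 323.3] yaw -164.5 w 63.9 j6 -21.0 F [-0.1  0.3 -0.3]
shift [195.8  82.2  13.8] turn [ 0.2 -0.1 -0. ]
```

```bash
python3 -m creep '[[0.5,38,16,0,0,0,-0.8],[0.5,75,32,0,0,0,-0.8],[0.5,112,48,0,0,0,-0.8],[0.5,150,63,0,0,0,-0.8],[0.5,185,78,5,0,0,-0.8],[0.5,196,82,14,0,0,-0.8],[0.5,196,82,14,0,0,-0.8],[0.5,196,82,14,0,0,-0.8]]' >/dev/null;python3 -m creep '[[0.5,0,0,0,0,0,0],[0.5,0,0,0,0,0,0]]' >/dev/null;python3 go.py 566.2 34 222 196.3
```

```text
t 14.03 at [567.1  35.4 311.2] yaw -163.6 w 65.5 j6 -4.0 F [ 0.2  1.  -1. ]
shift [ 1.   1.3 89.2] turn [-0.  -0.   0.1]
```

```bash
python3 -m creep '[[0.5,1,1.3,30,0,0,0],[0.5,1,1.3,65,0,0,0],[0.5,1,1.3,84,0,0,0],[0.5,1,1.3,88,0,0,0],[0.5,1,1.3,89,0,0,0],[0.5,1,1.3,89,0,0,0],[0.5,1,1.3,89,0,0,0],[0.5,1,1.3,89,0,0,0]]' >/dev/null;python3 go.py 566.2 34 222 196.3;python3 - <<'E'
from h import *
p,d,C=snap("side"); cv2.imwrite("pics/s5.png",cv2.resize(p[160:280,220:380,::-1],None,fx=5,fy=5))
E
```

```text
t 14.7 at [566.3  33.2 224. ] yaw -163.7 w 64.9 j6 -3.0 F [ 0.1 -0.1 -0.6]
shift [-0.8 -0.1  2. ] turn [-0.2 -0.   0. ]
```

View pics/s5.png

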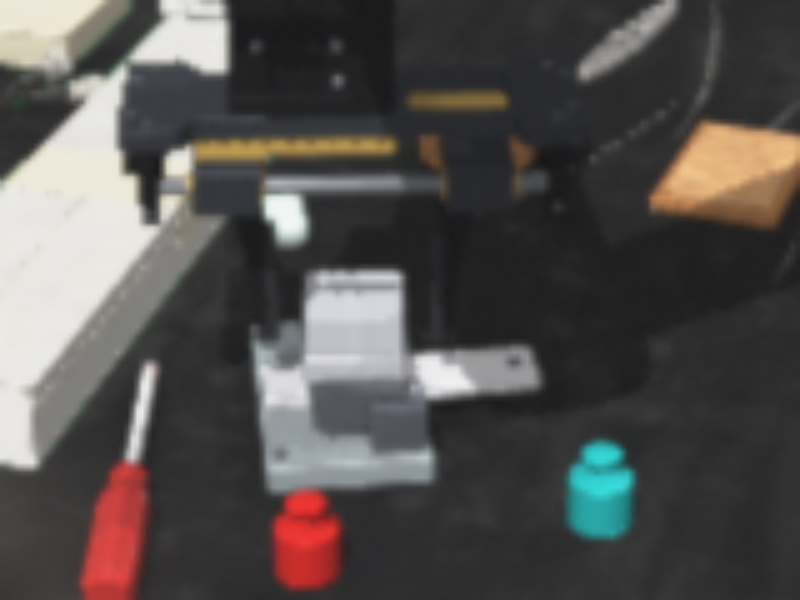

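Fingers (270,320) and (435,320) straddle the plate. Close.

```bash
python3 -m creep '[[0.3,-0.8,0,1.5,0,0,0],[0,-0.8,0,1.5,0,0,0],[-0.3,-0.8,0,1.5,0,0,0],[-0.6,-0.8,0,1.5,0,0,0],[-1,-0.8,0,1.5,0,0,0],[-1,-0.8,0,1.5,0,0,0],[-1,-0.8,0,1.5,0,0,0]]';python3 -m creep '[[-1,0,0,-1,0,0,0],[-1,0,0,-2,0,0,0],[-1,0,0,-8,0,0,0],[-1,0,0,-25,0,0,0],[-1,0,0,-50,0,0,0],[-1,0,0,-75,0,0,0],[-1,0,0,-90,0,0,0],[-1,0,0,-90,0,0,0]]';python3 go.py 434 -239.7 310 173.5
```

```text
time_s: 15.33
tcp_pos: [0.5657, 0.0336, 0.2209]
ee_rot: [[0.281, -0.96, 0.001], [-0.96, -0.281, 0.0], [0.0, -0.001, -1.0]]
wrist_force: [0.2, 0.2, 0.3]
gripper_width: 0.48
gripper_force: 30.0
time_s: 16.0
tcp_pos: [0.5662, 0.0337, 0.3148]
ee_rot: [[0.281, -0.96, 0.007], [-0.96, -0.281, 0.002], [0.001, -0.008, -1.0]]
wrist_force: [1.3, -0.1, -2.4]
gripper_width: 0.479
gripper_force: 30.0
t 16.0 at [566.2  33.7 314.8] yaw -163.7 w 41.7 j6 -3.0 F [ 1.3 -0.1 -2.4]
shift [225.1 203.8   3.3] turn [-0.4  0.1 22.8]
```

```bash
python3 -m creep '[[-1,28,25,0,0,0,3],[-1,56,51,0,0,0,6],[-1,84,76,0,0,0,9],[-1,112,101,0,0,0,12],[-1,140,127,0,0,0,15],[-1,168,152,0,0,0,18],[-1,197,178,0,0,0,21],[-1,225,204,3,0,0,22.8]]'>/dev/null;python3 -m creep '[[-1,0,0,0,0,0,0],[-1,0,0,0,0,0,0]]' >/dev/null;python3 go.py 434 -239.7 215 173.5
```

```text
t 16.83 at [ 430.9 -241.2  306.3] yaw 173.2 w 41.9 j6 4.0 F [ 0.7 -0.7 -2.1]
shift [-1.8 -3.2 91.3] turn [ 0.2  0.  -0.3]
```

```bash
python3 -m creep '[[-1,-2,-3,25,0,0,-0.3],[-1,-2,-3,55,0,0,-0.3],[-1,-2,-3,80,0,0,-0.3],[-1,-2,-3,88,0,0,-0.3],[-1,-2,-3,91,0,0,-0.3],[-1,-2,-3,91,0,0,-0.3],[-1,-2,-3,91,0,0,-0.3]]'>/dev/null;python3 go.py 434 -239.7 193 173.5;python3 - <<'E'
from h import *
for n in ("top","side"):
    p,d,C=snap(n); X,Y,Z=[C[...,i]*1000 for i in range(3)]
    nb=(abs(X-434)<75)&(abs(Y+240)<75)
    for t,zl,zh in (("plate",38,49),("board",6.5,14)):
        b=nb&(Z>zl)&(Z<zh)
        if t=="plate": b&=(p.min(-1)>110)
        m=cv2.morphologyEx(b.astype(np.uint8),cv2.MORPH_OPEN,np.ones((2,2)))>0
        q=C[m]*1000
        if len(q)<9: print("few",t,len(q));continue
        c,s,a=cv2.minAreaRect(q[:,:2].astype(np.float32)); print(n,t,len(q),np.round(c,1),np.round(s,1),round(a,1),np.median(q[:,2]).round(1))
    if n=="side": cv2.imwrite("pics/s6.png",cv2.resize(p[140:240,300:440,::-1],None,fx=5,fy=5))
E
```

```text
t 17.42 at [ 436.9 -237.8  217.8] yaw 173.9 w 42.0 j6 4.0 F [ 1.1  0.2 -2.9]
shift [ 2.1  2.8 24.8] turn [-0.1 -0.   0.4]
top plate 117 [ 429.9 -217.6] [33.1 45.8] 81.4 47.1
few board 4
side plate 210 [ 440.3 -240.2] [45.9 90.4] 6.9 47.3
side board 338 [395.4 312.9] [  74.8 1185.2] 3.8 10.1
```

View pics/s6.png

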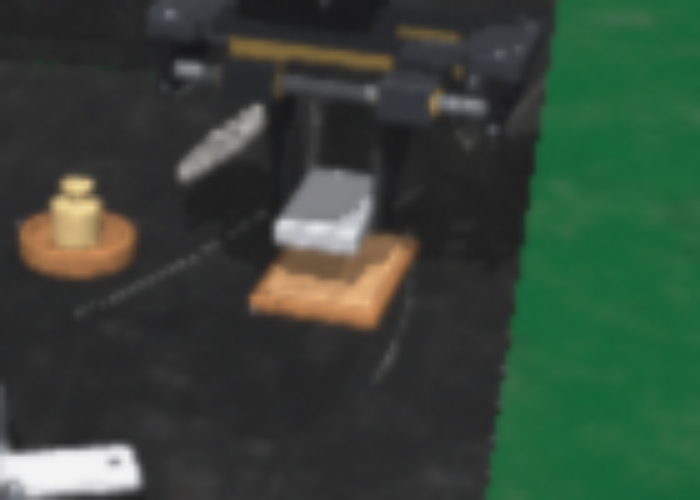

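Plate (325,210) hovers over the board (335,280), aligned. Lower.

```bash
python3 -m creep '[[-1,2,3,10,0,0,0.6],[-1,2,3,18,0,0,0.6],[-1,2,3,22,0,0,0.6],[-1,2,3,23,0,0,0.6],[-1,2,3,23,0,0,0.6],[-1,2,3,23,0,0,0.6]]'>/dev/null;python3 go.py 434 -239.7 193 173.2
```

```text
t 18.02 at [ 433.  -239.8  194. ] yaw 173.2 w 41.6 j6 3.0 F [-0.8  0.6 -4.3]
shift [-0.2 -0.9  1. ] turn [-0. -0.  0.]
```

```bash
python3 -m creep '[[-1,0,-1,0.7,0,0,0],[-1,0,-1,1.3,0,0,0],[-1,0,-1,1.5,0,0,0],[-1,0,-1,1.5,0,0,0]]'>/dev/null;python3 go.py 434 -239.7 193 173.2
```

```text
t 18.35 at [ 434.2 -239.9  192.9] yaw 173.2 w 41.7 j6 3.0 F [-0.1  0.4  3.5]
shift [-0.2  0.2 -0.1] turn [-0.1 -0.   0. ]
```

```bash
python3 -m creep '[[0.2,0,0,0,0,0,0],[0.2,0,0,0,0,0,0],[0.2,0,0,0,0,0,0],[0.2,0,0,-3,0,0,0],[0.2,0,0,-25,0,0,0],[0.2,0,0,-60,0,0,0],[0.2,0,0,-100,0,0,0],[0.2,0,0,-130,0,0,0]]'>/dev/null; cat > m2.py <<'E'
from h import *
import sys
for n in ("top","side"):
    p,d,C=snap(n,sys.argv[1]+n+".png" if len(sys.argv)>1 else None); X,Y,Z=[C[...,i]*1000 for i in range(3)]
    for t,zl,zh in (("plate",18,26),("board",6.5,14),("strip",14.5,30),("block",26,46),("jig",8,40),("saddle",12,30)):
        o=vision.cut_out(n,t)
        if not o: print("no",t); continue
        k=cv2.dilate(o[0]["region"].astype(np.uint8),np.ones((3,3)))>0
        q=C[k&(Z>zl)&(Z<zh)]*1000
        if len(q)<9: print("few",t);continue
        c,s,a=cv2.minAreaRect(q[:,:2].astype(np.float32)); print(n,t,round(o[0]["conf"],2),np.round(c,1),np.round(s,1),round(a,1),"z",np.median(q[:,2]).round(1))
E
python3 m2.py a; python3 go.py 500 5 310 112
```

```text
top plate 0.51 [ 432.8 -249.9] [25.6 41.3] 85.8 z 22.0
no board
top strip 0.73 [547.1  25.1] [120.3  30.9] 22.4 z 17.7
top block 0.81 [566.8  32.3] [40.2 89.3] 20.8 z 37.8
top jig 0.93 [571.6  33.1] [ 74.2 123.1] 20.3 z 13.0
top saddle 0.86 [439.4 258.3] [40.9 60.6] 22.7 z 16.8
side plate 0.83 [ 435.1 -239.4] [80.7 41.9] 84.1 z 22.3
side board 0.83 [ 434.1 -236.6] [102.1  66.4] 84.9 z 9.3
side strip 0.76 [548.5  25.8] [121.1  54.8] 36.2 z 18.1
side block 0.86 [570.5  32.7] [ 38.6 114.4] 17.9 z 37.9
side jig 0.92 [564.3  60.3] [ 71.5 177.5] 20.6 z 13.0
side saddle 0.86 [440.3 261.5] [40.5 62.3] 22.4 z 16.5
t 19.72 at [ 433.8 -239.8  321.8] yaw 173.2 w 51.9 j6 3.0 F [0.8 0.4 0.2]
shift [-251.   -36.8   11.8] turn [ 0.1 -0.  61.2]
```

```bash
python3 -m creep '[[0.2,-33,-5,0,0,0,7],[0.2,-66,-10,0,0,0,14],[0.2,-99,-15,0,0,0,21],[0.2,-132,-19,0,0,0,28],[0.2,-165,-24,0,0,0,35],[0.2,-198,-29,0,0,0,42],[0.2,-220,-32,0,0,0,49],[0.2,-220,-32,0,0,0,56]]'>/dev/null; python3 go.py 508.5 8.6 260 112.2; python3 - <<'E'
from h import *
u=np.array([np.cos(np.radians(22.2)),np.sin(np.radians(22.2))]);w=np.array([-u[1],u[0]])
for n in ("top","side"):
    p,d,C=snap(n)
    q=(C.reshape(-1,3)*1000); q=q[(q[:,2]>15)&(q[:,2]<21)]
    r0=q[:,:2]-[548.3,24.8]; s,t=r0@u,r0@w
    k=(abs(t)<25)&(s>-70)&(s<-15); s,t=s[k],t[k]
    if k.sum()<20: print(n,"few");continue
    print(n,k.sum(),"end",np.percentile(s,1).round(1),"t range",np.percentile(t,[2,50,98]).round(1),"bins",[(b,round((t[(s>=b)&(s<b+10)].min()+t[(s>=b)&(s<b+10)].max())/2,1)) for b in range(-60,-15,10) if ((s>=b)&(s<b+10)).sum()>3])
E
```

```text
t 20.38 at [492.9 -21.8 322.4] yaw 119.3 w 52.2 j6 -77.0 F [-0.5  0.  -0.5]
shift [-28.3  18.9  62.5] turn [-0.   0.1  7.1]
top 24 end -56.1 t range [-14.2 -11.2  -7.4] bins [(-50, np.float64(-12.3)), (-40, np.float64(-12.0)), (-30, np.float64(-10.8))]
side 149 end -58.2 t range [-13.8   3.1  16. ] bins [(-60, np.float64(2.8)), (-50, np.float64(1.1)), (-40, np.float64(3.6)), (-30, np.float64(0.1)), (-20, np.float64(0.8))]
```

```bash
python3 -m creep '[[0.2,-15,10,15,0,0,7],[0.2,-28,19,40,0,0,7],[0.2,-28,19,62,0,0,7],[0.2,-28,19,62,0,0,7],[0.2,-28,19,62,0,0,7]]'>/dev/null; python3 go.py 508.5 8.6 187 112.2;python3 - <<'E'
from h import *
p,d,C=snap("side"); cv2.imwrite("pics/s7.png",cv2.resize(p[160:290,240:400,::-1],None,fx=4.5,fy=4.5))
E
```

```text
t 20.9 at [506.3   4.4 259.5] yaw 112.5 w 52.0 j6 -86.0 F [-0.5  0.5  0.4]
shift [-3.9  3.  72.5] turn [-0.  -0.2  0.3]
```

View pics/s7.png

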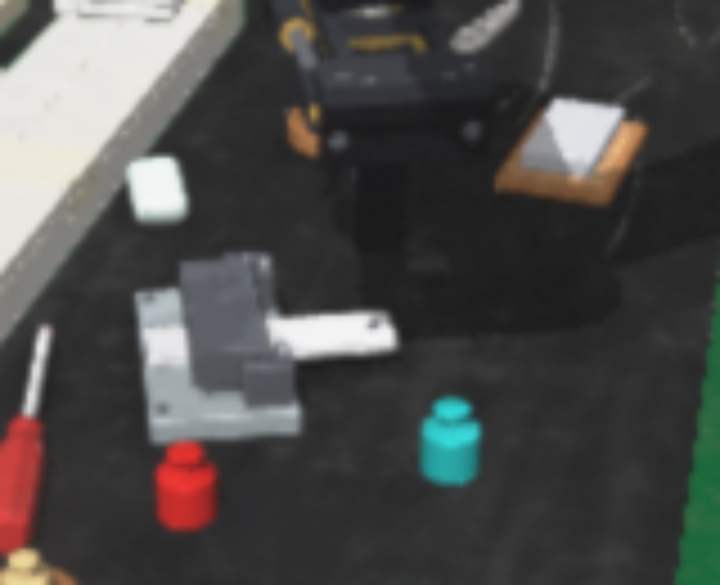

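Strip's free end (340,330) lies under the fingers; plate (570,135) on its board; turquoise one (450,445) is beside the path and lower than the gripper body. Descend.

```bash
python3 -m creep '[[0.2,-4,3,25,0,0,0.3],[0.2,-4,3,50,0,0,0.3],[0.2,-4,3,66,0,0,0.3],[0.2,-4,3,71,0,0,0.3],[0.2,-4,3,72,0,0,0.3],[0.2,-4,3,72,0,0,0.3],[0.2,-4,3,72,0,0,0.3],[0.2,-4,3,72,0,0,0.3]]'>/dev/null; python3 go.py 508.5 8.6 186.5 112.2
```

```text
t 21.62 at [509.7   9.4 189.7] yaw 112.1 w 51.9 j6 -87.0 F [ 0.3 -0.4  0.7]
shift [ 1.5 -0.3  3.2] turn [-0.   0.2 -0.1]
```

```bash
python3 -m creep '[[0.2,1.5,0,2,0,0,0],[0.2,1.5,0,2.5,0,0,0],[0,1.5,0,2.5,0,0,0],[-0.2,1.5,0,2.5,0,0,0],[-0.3,1.5,0,2.5,0,0,0],[-0.4,1.5,0,2.5,0,0,0],[-0.6,1.5,0,2.5,0,0,0],[-1,1.5,0,2.5,0,0,0]]';python3 -m creep '[[-1,0,0,0,0,0,0],[-1,0,0,0,0,0,0],[-1,0,0,0,0,0,0]]'; python3 go.py 434.3 -20.9 187 112.2
```

```text
time_s: 22.28
tcp_pos: [0.5078, 0.0088, 0.1857]
ee_rot: [[-0.927, -0.375, -0.0], [-0.375, 0.927, -0.0], [0.0, -0.0, -1.0]]
wrist_force: [0.7, -0.5, 0.7]
gripper_width: 0.315
gripper_force: 30.0
time_s: 22.53
tcp_pos: [0.5078, 0.0088, 0.1857]
ee_rot: [[-0.927, -0.376, -0.0], [-0.376, 0.927, -0.0], [0.0, 0.0, -1.0]]
wrist_force: [0.1, -0.5, 0.0]
gripper_width: 0.316
gripper_force: 30.0
t 22.53 at [507.8   8.8 185.7] yaw 112.1 w 27.5 j6 -87.0 F [ 0.1 -0.5  0. ]
shift [79.3  0.1 -1.3] turn [ 0.  -0.  -0.1]
```

```bash
python3 -m creep '[[-1,2,0,0,0,0,0],[-1,5,0,0,0,0,0],[-1,8,0,0,0,0,0],[-1,11,0,0,0,0,0],[-1,14,0,0,0,0,0],[-1,17,0,0,0,0,0],[-1,20,0,0,0,0,0],[-1,23,0,0,0,0,0]]'; python3 go.py 434.3 -20.9 186 112.1; python3 - <<'E'
from h import *
p,d,C=snap("side"); cv2.imwrite("pics/s8.png",cv2.resize(p[160:290,240:400,::-1],None,fx=4.5,fy=4.5))
E
```

```text
time_s: 23.2
tcp_pos: [0.4872, 0.0006, 0.1862]
ee_rot: [[-0.926, -0.376, 0.003], [-0.376, 0.926, 0.001], [-0.003, -0.0, -1.0]]
wrist_force: [4.2, 1.4, -0.6]
gripper_width: 0.312
gripper_force: 30.0
t 23.2 at [487.2   0.6 186.2] yaw 112.1 w 27.1 j6 -87.0 F [ 4.2  1.4 -0.6]
shift [57.1  0.   0. ] turn [-0.   0.2  0. ]
```

View pics/s8.png

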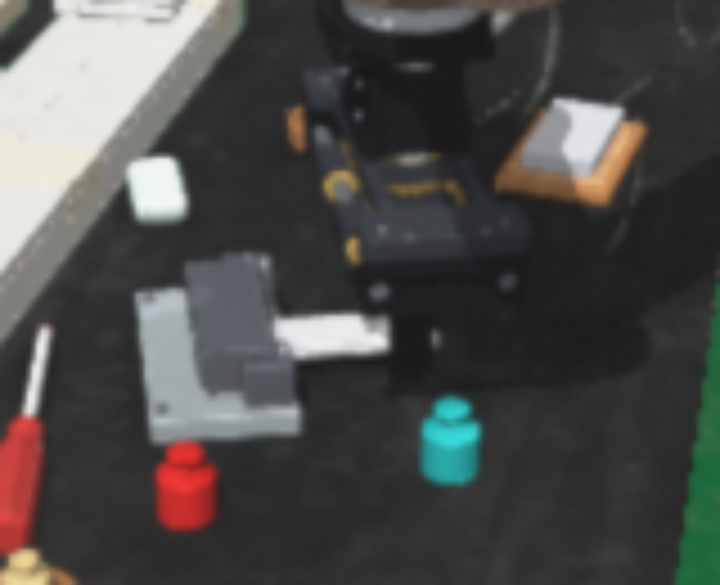

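The strip slides out with the gripper (rear end already under the block at (200,320)), block against its stops. Continue.

```bash
python3 -m creep '[[-1,4,0,0,0,0,0],[-1,8,0,0,0,0,0],[-1,12,0,0,0,0,0],[-1,16,0,0,0,0,0],[-1,20,0,0,0,0,0],[-1,24,0,0,0,0,0],[-1,28,0,0,0,0,0],[-1,32,0,0,0,0,0]]';  python3 -m creep '[[-1,4,0,0,0,0,0],[-1,8,0,0,0,0,0],[-1,12,0,0,0,0,0],[-1,16,0,0,0,0,0],[-1,20,0,0,0,0,0],[-1,24,0,0,0,0,0],[-1,28,0,0,0,0,0],[-1,32,0,0,0,0,0]]'; python3 go.py 399.6 244 260 112.4;python3 - <<'E'
from h import *
p,d,C=snap("side"); cv2.imwrite("pics/s9.png",cv2.resize(p[160:290,240:400,::-1],None,fx=4.5,fy=4.5))
E
```

```text
time_s: 23.92
tcp_pos: [0.4581, -0.0113, 0.1865]
ee_rot: [[-0.926, -0.377, 0.004], [-0.377, 0.926, 0.001], [-0.004, -0.001, -1.0]]
wrist_force: [1.2, 0.1, -0.2]
gripper_width: 0.315
gripper_force: 30.0
time_s: 24.58
tcp_pos: [0.4267, -0.0241, 0.1857]
ee_rot: [[-0.927, -0.376, -0.0], [-0.376, 0.927, -0.0], [0.0, 0.0, -1.0]]
wrist_force: [-0.0, -0.1, -0.7]
gripper_width: 0.312
gripper_force: 30.0
t 24.58 at [426.7 -24.1 185.7] yaw 112.1 w 27.2 j6 -87.0 F [-0.  -0.1 -0.7]
shift [-75.6 258.6 -74.3] turn [ 0.  -0.  -0.3]
```

View pics/s9.png

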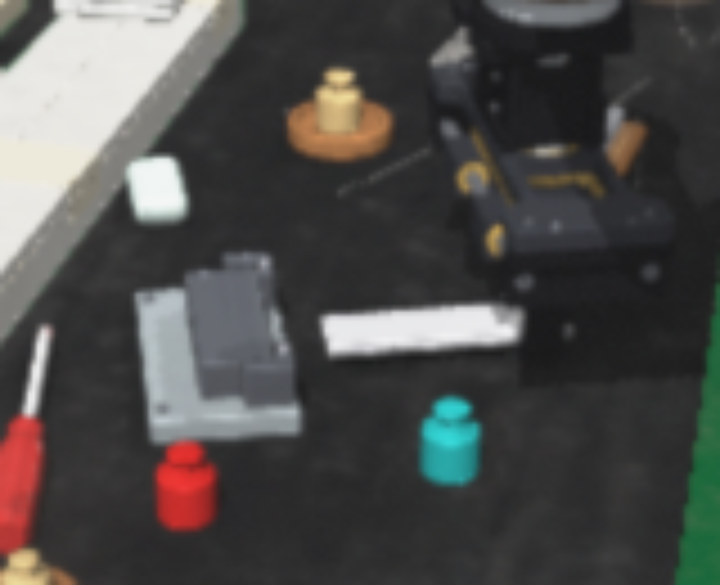

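The strip is clear (325–525,330) and the block sits on the base against its stops (240,340). Lift straight up and measure the strip in hand.

```bash
python3 -m creep '[[-1,0,0,-5,0,0,0],[-1,0,0,-15,0,0,0],[-1,0,0,-30,0,0,0],[-1,0,0,-50,0,0,0],[-1,0,0,-75,0,0,0],[-1,0,0,-75,0,0,0],[-1,0,0,-75,0,0,0],[-1,0,0,-75,0,0,0]]'>/dev/null; cat > st.py <<'E'
from h import *
s=r.sense(); M=s["ee_rot"]; p0=s["tcp_pos"]
for n in ("top","side"):
    p,d,C=snap(n); L=((C-p0)@M*1000).reshape(-1,3); ok=(d>0).ravel()&(L[:,2]>160)&(L[:,2]<180)&(abs(L[:,1])<30)&(L[:,0]<-15)&(L[:,0]>-140)&(p.reshape(-1,3).min(1)>120)
    q=L[ok]
    if len(q)<20: print(n,len(q));continue
    c,sz,a=cv2.minAreaRect(q[:,:2].astype(np.float32)); f=np.polyfit(q[:,0],q[:,2],1)
    print(n,len(q),"rear end x",np.percentile(q[:,0],[0,2]).round(1),"centre y",round(c[1],1),np.round(sz,1),round(a,1),"top z",np.median(q[:,2]).round(1),"slope",f[0].round(3))
E
python3 st.py; python3 go.py 399.6 244 260 112.4
```

```text
top 0
side 335 rear end x [-104.4 -102.8] centre y 1.4 [89.3 31.7] 0.2 top z 168.6 slope -0.007
t 25.4 at [426.8 -23.9 260. ] yaw 112.1 w 27.1 j6 -87.0 F [-0.   1.5 -0.9]
shift [-7.540e+01  2.585e+02 -1.000e-01] turn [ 0.  -0.1 -0.3]
```

```bash
python3 -m creep '[[-1,-8,27,0,0,0,-0.3],[-1,-17,58,0,0,0,-0.3],[-1,-27,92,0,0,0,-0.3],[-1,-37,126,0,0,0,-0.3],[-1,-47,160,0,0,0,-0.3],[-1,-57,194,0,0,0,-0.3],[-1,-67,228,0,0,0,-0.3],[-1,-75,258,0,0,0,-0.3]]'>/dev/null; python3 -m creep '[[-1,0,0,0,0,0,0],[-1,0,0,0,0,0,0],[-1,0,0,0,0,0,0]]'>/dev/null; python3 st.py; python3 go.py 400.1 243.5 205 112.4
```

```text
top 106 rear end x [-102.4 -101.9] centre y -1.6 [28.3 20.1] 89.9 top z 167.9 slope -0.049
side 663 rear end x [-104.5 -103. ] centre y -0.4 [88.6 31.2] 0.1 top z 167.9 slope -0.004
t 26.42 at [399.6 242.4 260.1] yaw 112.3 w 27.4 j6 -119.0 F [ 0.5  0.7 -1. ]
shift [-1.   0.9 55.1] turn [-0.1 -0.1 -0.1]
```

```bash
python3 -m creep '[[-1,-1,1,15,0,0,0],[-1,-1,1,35,0,0,0],[-1,-1,1,50,0,0,0],[-1,-1,1,55,0,0,0],[-1,-1,1,55,0,0,0],[-1,-1,1,55,0,0,0],[-1,-1,1,55,0,0,0]]'>/dev/null;  python3 go.py 400.1 243.5 190 112.4; python3 - <<'E'
from h import *
p,d,C=snap("side"); cv2.imwrite("pics/s10.png",cv2.resize(p[250:370,240:400,::-1],None,fx=4.5,fy=4.5))
E
```

```text
t 27.0 at [400.7 244.7 206.6] yaw 112.3 w 27.8 j6 -119.0 F [ 0.5  1.5 -0.8]
shift [ 1.1 -0.9 16.6] turn [ 0.   0.1 -0.1]
```

View pics/s10.png

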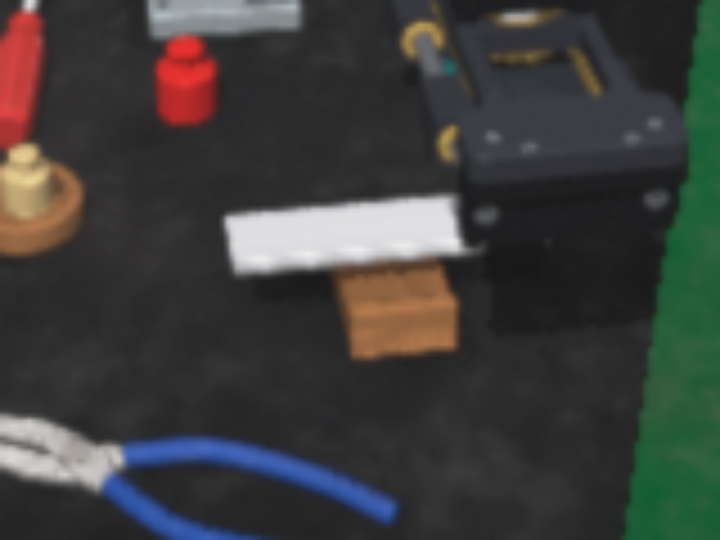

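The strip (235–465,235) hovers over the saddle (400,310), lined up. Lower onto the seat.

```bash
python3 -m creep '[[-1,1,-1,6,0,0,0],[-1,1,-1,11,0,0,0],[-1,1,-1,13.5,0,0,0],[-1,1,-1,14.5,0,0,0],[-1,1,-1,14.5,0,0,0],[-1,1,-1,14.5,0,0,0]]'>/dev/null;  python3 go.py 400.1 243.5 190 112.4
```

```text
t 27.55 at [399.8 243.5 191.1] yaw 112.4 w 27.5 j6 -119.0 F [-1.   0.3 -0.9]
shift [-0.3 -0.1  1.1] turn [-0. -0. -0.]
```

```bash
python3 -m creep '[[-1,0,0,0.7,0,0,0],[-1,0,0,1.2,0,0,0],[-1,0,0,1.3,0,0,0],[-1,0,0,1.3,0,0,0]]'>/dev/null;  python3 go.py 400.1 243.5 190 112.4
```

```text
t 27.88 at [399.8 243.4 190. ] yaw 112.4 w 27.7 j6 -119.0 F [-0.5  0.  -0. ]
shift [-0.3 -0.1 -0. ] turn [ 0.  0. -0.]
```

```bash
python3 -m creep '[[-1,0,0,0.4,0,0,0],[-1,0,0,0.6,0,0,0],[-1,0,0,0.6,0,0,0]]'>/dev/null;  python3 go.py 400.1 243.5 190 112.4
```

```text
t 28.13 at [399.8 243.5 189.5] yaw 112.4 w 27.7 j6 -119.0 F [-1.2 -0.2  2. ]
shift [-0.3 -0.1 -0.5] turn [ 0.  0. -0.]
```

```bash
python3 -m creep '[[-0.2,0,0,0,0,0,0],[0,0,0,0,0,0,0],[0.1,0,0,0,0,0,0],[0.1,0,0,-5,0,0,0],[0.1,0,0,-30,0,0,0],[0.1,0,0,-70,0,0,0],[0.1,0,0,-110,0,0,0],[0.1,0,0,-150,0,0,0]]'>/dev/null; python3 -m creep '[[0.1,0,-40,0,0,0,0],[0.1,0,-80,0,0,0,0],[0.1,0,-120,0,0,0,0],[0.1,0,-160,0,0,0,0],[0.1,0,-200,0,0,0,0],[0.1,0,-240,0,0,0,0],[0.1,0,-280,0,0,0,0],[0.1,0,-280,0,0,0,0]]'; python3 - <<'E'
from h import *
for n in ("top","side"):
    p,d,C=snap(n,"end"+n+".png"); X,Y,Z=[C[...,i]*1000 for i in range(3)]
    for t,zl,zh in (("plate",18,26),("board",6.5,14),("strip",18.5,30),("saddle",12,30),("block",26,40),("large_dish",5,14),("small_dish",5,14)):
        for o in vision.cut_out(n,t)[:1]:
            k=cv2.dilate(o["region"].astype(np.uint8),np.ones((3,3)))>0
            q=C[k&(Z>zl)&(Z<zh)]*1000
            if len(q)<9: print("few",t);continue
            c,s,a=cv2.minAreaRect(q[:,:2].astype(np.float32)); print(n,t,round(o["conf"],2),np.round(c,1),np.round(s,1),round(a,1),"z",np.median(q[:,2]).round(1),"spread",np.percentile(q[:,2],[5,95]).round(1))
im=cv2.imread("pics/endside.png")[150:340,220:440]; cv2.imwrite("pics/s11.png",cv2.resize(im,None,fx=3.1,fy=3.1))
E
```

```text
time_s: 29.47
tcp_pos: [0.5078, -0.0204, 0.3395]
ee_rot: [[-0.927, -0.374, 0.001], [-0.374, 0.927, -0.001], [-0.0, -0.001, -1.0]]
wrist_force: [0.4, 0.3, 0.1]
gripper_width: 0.548
gripper_force: 0.0
top plate 0.66 [ 433.1 -241.4] [77.2 41.9] 83.1 z 21.7 spread [19.2 24.3]
top board 0.58 [ 432.8 -241.4] [99.6 65.9] 83.3 z 9.0 spread [ 6.8 12.1]
top block 0.54 [551.8  54.4] [24.1  8.8] 19.9 z 31.5 spread [29.  34.5]
side plate 0.53 [ 434.5 -236.8] [81.2 43.2] 82.7 z 22.4 spread [19.7 24.1]
side board 0.54 [ 434.5 -237. ] [104.2  66.4] 83.8 z 9.4 spread [ 6.8 12.6]
side strip 0.86 [441.  260.6] [119.8  31.8] 21.2 z 21.8 spread [19.6 23.4]
side saddle 0.71 [441.2 261. ] [41.6 63.4] 22.8 z 19.0 spread [13.6 22.7]
side block 0.59 [566.2  34.8] [ 39.1 110.6] 19.7 z 32.2 spread [29.2 34. ]
side large_dish 0.51 [ 573.6 -237.2] [60.5 57.8] 22.8 z 9.7 spread [ 5.8 13.2]
side small_dish 0.71 [595.5 245.9] [45.7 47.2] 18.9 z 9.6 spread [ 6.5 12.8]
```

View pics/s11.png

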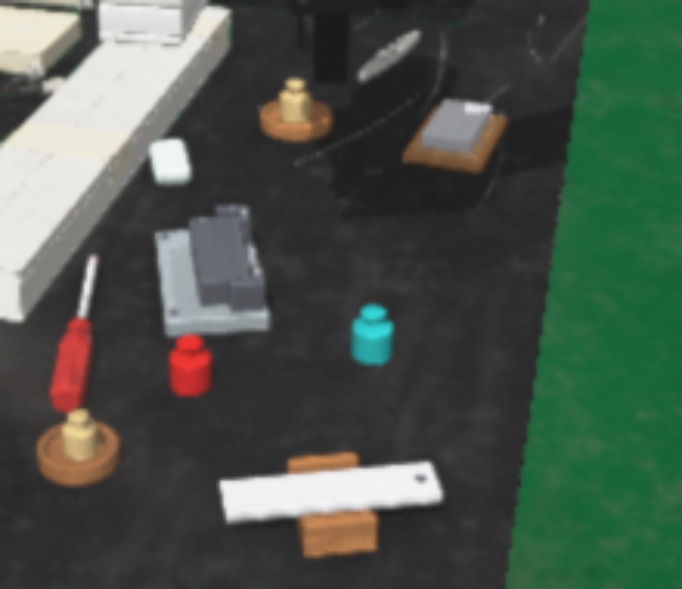

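Everything is in place: weights upright in their dishes (295,110) and (80,440), plate centred on its board (460,130), strip centred on the saddle (330,492), block flat in the jig against its stops (225,265).

```bash
python3 -c "
from station import r
print(r.finish_job())"
```

```text
the job is handed in; nothing more can be done
None
```

The job is done and handed in: both weights stand upright in their dishes, the plate is centred on its board and the strip on the saddle to within about 0.5 mm by the cameras, and the block lies flat in the jig against its stops, with about 29.5 s of the 112 s used.

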